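# Swap the tin and the reel between two colour-coded stacking racks and close the racks

## Robot

A 7-joint arm with a two-finger parallel gripper is mounted at the origin on a cart in front of the work surface, level with it; the furniture and walls round the work are solid. World frame = base frame: x ahead of the robot, y to its left, z up, the work surface at z = 0. Lengths are in m, angles in rad, forces in N, time in s.
With the tool pointing down it reaches from about 0.425 to 0.925 m from the base axis. Payload 6.8 kg.
Tool frame: the origin (TCP) lies at the very end of the fingers, on their centre line; the grasp point (between the pads) lies 19 mm behind it (r.tcp_to_grasp is the distance from the TCP to the grasp point, in m); z points along the fingers, y is the line along which they close (so a half turn about z gives the same grasp; the last joint's range is limited). The gripper opens to 85 mm and grips with 20 to 120 N. Pads are 22 mm wide; open, the fingers measure 114 mm over their backs; the gripper's body (76 mm by 85 mm) begins 54 mm behind the grasp point. The pads swing forward as they close: fully open they stand 13 mm farther back than shut.
Start: joints at [1.151, 0.477, 0.022, 1.555, -0.011, 1.109, -0.083], TCP at [0.207, -0.642, 0.231] pointing down, gripper open.
Joint ranges: [-2.96, 2.96], [-0.34, 2.1], [-1.41, 1.46], [0.24, 2.44], [-1.37, 4.51], [0.17, 1.92], [-2.96, 2.96]. Speed limits (rad/s): [2.39, 2.39, 3.14, 3.14, 3.14, 3.14, 3.14].

## Interface

Orientations are given as a rotation vector (axis times angle).
In Python, from bench import r gives the robot as it stands.
- The arm moves only by the tool step_arm, never from a script. Its argument "moves" is a list of rows, each a list of 7 numbers: the shift along the tool's x, y, z in mm, then the turn, a rotation vector about the tool's x, y, z in rad, then the finger opening in mm, from 0 to 85.4. A call has 1 to 8 rows; each row is the pose to reach, as a shift and turn from the pose commanded when the call began, along the tool's axes at that moment; what a row does not reach only later rows make up. A row lasts 1/10 s, in which the tool goes at most 50 mm and 8.59 degrees, less where a joint would pass 70% of its speed; a pose out of reach is approached as far as the arm can. A call with a gripper value outside its range is refused whole. The fingers move at their own pace and stop on an object; "grip_force" is the grip in N (left out, the last holds). Time passes only in rows, so rows that repeat a pose let the fingers close. It gives the time, the measured TCP pose, the force, the opening and the grip force at its end, in the units of the state.
- r.get_obs(): the state, without advancing time (a new reading comes with each control period).
- r.grab_frame(name): name is "side" or "top"; returns a dict with "image" (384x512x3 uint8, red, green, blue), "depth" (384x512 float32, m along the optical axis (not along the pixel's ray), 0 where there is no reading), "mtx" (3x3 intrinsics, pixels), "rvec" (rotation vector, rad) and "tvec" (3), from world to camera coordinates, as OpenCV has them. Camera axes: x right, y down, z forward; pixel columns grow to the right and rows downward; lengths in m; the calibration is good to about 2 mm. A picture is of the moment at which its call begins.
- r.hand_in(): hands the job in; it is judged then, once.
The state is a dict: "clock": time; "joints": joint angles; "qvel": joint speeds; "tau": joint torques, N m; "tcp_pos": TCP position; "orientation": TCP orientation; "contact_force": force on the tool from outside, world axes, zero at the start; "moment": the same for the moment, N m; "grip_width": finger opening in m; "gripper_force": force on a finger pad.
Only numpy, scipy, OpenCV 4.12 (cv2) and the standard library are available. Lean on these libraries where they do the work, as an engineer would, in place of code of your own. Each camera call takes 0.05 s, during which the arm holds its last target. There are 200 camera calls.

## Task

The grease tin and the solder reel stand in each other's racks. Swap them, so that the red-lidded tin stands upright on the rubber seat in the middle of the red lower frame and the blue reel on that of the blue one (the grey mat is free for setting one aside); then close each rack with the upper frame of its own colour, all four corner posts fully down in the sockets below. Do not knock over or push away the oil bottle.

Things in the scene. Friction and masses are not known exactly. Their poses are not given: they have to be found in the camera images.
- tin: grease tin, white with a red slip lid, round, 57 mm diameter, 24 mm high, about 0.06 kg, loose. Origin: centre of the underside; z up. At the start it stands in the blue lower frame
- reel: solder reel, blue flanges with a white winding, standing on one flange, round, 50 mm diameter, 30 mm high (flanges 4 mm thick, winding about 44 mm across), about 0.12 kg, loose. Origin: centre of the underside; z up. At the start it stands in the red lower frame
- red_rack: red lower frame, fixed, holding the solder reel at the start: plate 88x88x6 mm on the plywood board (board top z = 0.073), black rubber seat 62 mm across in the middle, its top 8 mm over the origin, and four square corner sockets centred at x, y = +-35 mm: inside 14x14, outside 18x18 mm, rim 22 mm and floor 6 mm over the origin. Origin: centre of the underside; x, y along the sides, z up
- blue_rack: blue lower frame, fixed, holding the grease tin at the start: plate 88x88x6 mm on the plywood board (board top z = 0.073), black rubber seat 62 mm across in the middle, its top 8 mm over the origin, and four square corner sockets centred at x, y = +-35 mm: inside 14x14, outside 18x18 mm, rim 22 mm and floor 6 mm over the origin. Origin: centre of the underside; x, y along the sides, z up
- red_frame: red upper frame, loose, 0.15 kg: open ring 82x82 mm, 44 to 50 mm over the origin, on four 8 mm corner posts with tapered feet at x, y = +-35 mm. Carrying bar along x in the middle: 80 long, 12 wide, 74 to 86 mm over the origin; pinch it across y. Origin: centre, at the posts' lower ends, z up. Seated: origin 6 mm over the lower frame's, 3 mm play; any quarter turn fits
- blue_frame: blue upper frame, loose, 0.15 kg: open ring 82x82 mm, 44 to 50 mm over the origin, on four 8 mm corner posts with tapered feet at x, y = +-35 mm. Carrying bar along x in the middle: 80 long, 12 wide, 74 to 86 mm over the origin; pinch it across y. Origin: centre, at the posts' lower ends, z up. Seated: origin 6 mm over the lower frame's, 3 mm play; any quarter turn fits
- mat: grey plastic mat, 80x80x2 mm, fixed flat on the board, empty: a free spot. Origin: centre of the underside, top 2 mm above it; x and y along its sides
- oil_bottle: bystander: oil bottle, white with a red spout, 41 mm diameter, 118 mm high, standing loose on the board. Origin: centre of the underside

How it is judged:
By the outcome, as a careful person would: the job done as asked, in the order asked, and still so for the second after the job is handed in, with the robot touching nothing.
It also fails if it takes over 120 s, if anything falls off the work surface, if the arm or the gripper's body presses on something with over 40 N, if the wrist force passes 120 N, or if a joint passes its speed limit or range.

## Working session

There is one attempt and no reset: what is moved stays moved. The work goes in short steps, Python scripts to look and compute and a tool call to move; the robot and the scene stay as the last step left them, time stands still between calls to the robot, and variables do not carry over. Pictures are saved under pics/ and viewed, at most 14 in all, crops included, and the job is handed in when it is done.

Besides the shell and the picture viewer there is one more tool, called after ">>>" as name(argument=value, ...), one argument or row to a line, values as JSON. step_arm: Moves the arm, as the interface text tells. Its arguments: {"type":"object","properties":{"moves":{"type":"array","items":{"type":"array","items":{"type":"number"}}},"grip_force":{"type":"number"}},"required":["moves"]}

```bash
ls; mkdir -p pics; cat > h.py <<'E'
import numpy as np, cv2
from bench import r
def grab(n):
    f=r.grab_frame(n); R=cv2.Rodrigues(np.array(f['rvec'],float))[0]; f['R']=R; f['t']=np.array(f['tvec'],float).ravel(); return f
def cloud(f):
    d=f['depth']; K=f['mtx']; v,u=np.mgrid[:384,:512]
    c=np.stack([(u-K[0,2])/K[0,0]*d,(v-K[1,2])/K[1,1]*d,d],-1)
    return (c-f['t'])@f['R']   # world
def onplane(f,u,v,z):
    K=f['mtx']; ray=f['R'].T@np.linalg.solve(K,[u,v,1.]); o=-f['R'].T@f['t']
    return o+ray*(z-o[2])/ray[2]
E
python3 - <<'E'
from h import *
o=r.get_obs(); print({k:np.round(v,3).tolist() for k,v in o.items()})
for n in('top','side'):
    f=grab(n); np.savez(f'{n}0.npz',**{k:np.array(v) for k,v in f.items()})
    cv2.imwrite(f'pics/{n}0.png',cv2.resize(f['image'][:,:,::-1],(768,576)))
    print(n,-f['R'].T@f['t'],f['R'][2],f['mtx'][0,0])
E
```

```text
pics
{'clock': 0.0, 'joints': [1.151, 0.478, 0.022, 1.556, -0.012, 1.109, -0.083], 'qvel': [-0.0, -0.003, -0.0, -0.0, -0.001, -0.001, -0.0], 'tau': [0.001, -59.644, 1.608, -28.12, 0.012, 0.009, 0.0], 'tcp_pos': [0.207, -0.642, 0.23], 'orientation': [-3.102, -0.488, 0.001], 'contact_force': [0.073, 1.141, 0.575], 'moment': [-0.02, 0.016, 0.007], 'gripper_force': 0.0, 'grip_width': 0.086}
top [0.51074647 0.12646125 1.05124664] [ 0.08090183 -0.02732279 -0.99634751] 376.77378421348436
side [ 0.56910954 -0.71204399  0.61566062] [-0.00947221  0.84723072 -0.53114065] 498.86749309229526
```

View pics/top0.png

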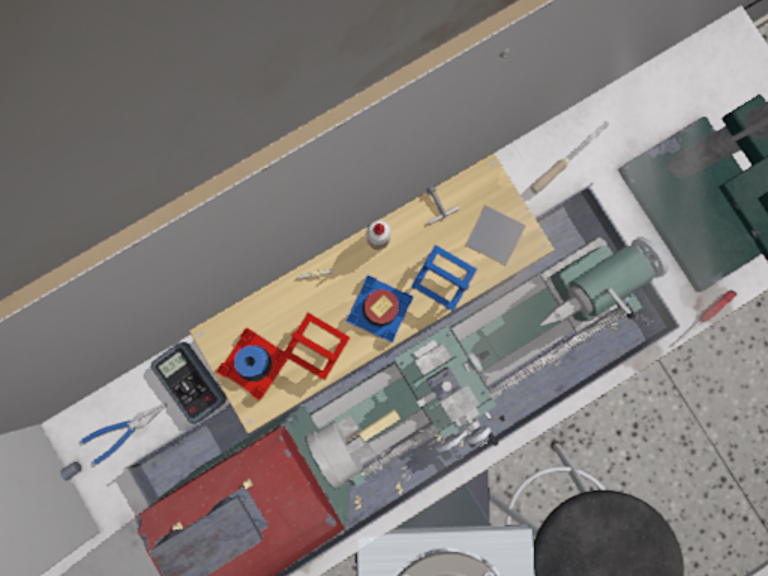

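View pics/side0.png

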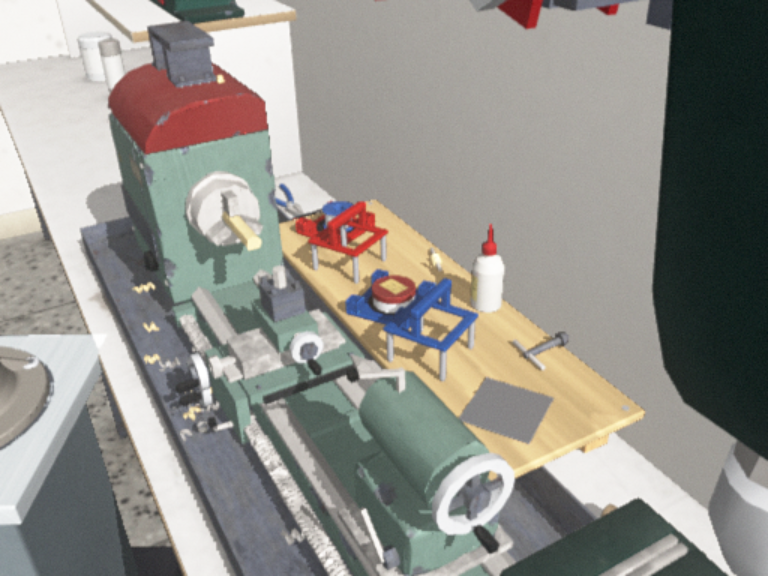

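```bash
python3 - <<'E'
from h import *
f=dict(np.load('top0.npz')); P=cloud(f); im=f['image']
cv2.imwrite('pics/c0.png',cv2.resize(im[100:290,125:370,::-1],None,fx=3.2,fy=3.0,interpolation=cv2.INTER_CUBIC))
hsv=cv2.cvtColor(im,cv2.COLOR_RGB2HSV).astype(int); H,S,V=hsv[...,0],hsv[...,1],hsv[...,2]
red=((H<8)|(H>172))&(S>150)&(V>60); blue=(H>100)&(H<125)&(S>130)
Z=P[...,2]; v,u=np.mgrid[:384,:512]
for n,(a,b) in dict(redrack=(168,242),redframe=(212,231),bluerack=(253,205),blueframe=(296,185),mat=(331,157),bottle=(252,155),board=(250,250)).items():
    print(n,P[b,a].round(3))
def rect(n,c,box,z0,z1):
    m=c&(u>box[0])&(u<box[1])&(v>box[2])&(v<box[3])&(Z>z0)&(Z<z1)
    q=P[m]
    if len(q)<5: print(n,len(q)); return
    R=cv2.minAreaRect(q[:,:2].astype(np.float32)*1000); print(n,len(q),'rect',np.round(R[0]),np.round(R[1]),round(R[2],1),'z',np.percentile(q[:,2],[5,50,95]).round(3),'mean',q.mean(0).round(3))
B=(140,195,210,275)
rect('rr',red,B,.06,.11);rect('rr rim',red,B,.09,.1);rect('reel',blue,B,.09,.14)
B=(190,236,205,256)
rect('rf ring',red,B,.10,.135);rect('rf bar',red,B,.142,.18)
B=(225,277,180,230)
rect('br',blue,B,.06,.11);rect('tin',red,B,.095,.13)
B=(273,322,158,210)
rect('bf ring',blue,B,.10,.135);rect('bf bar',blue,B,.142,.18)
g=(S<40)&(V>70)&(V<150); rect('mat',g,(305,355,132,182),.06,.09)
w=(u>235)&(u<268)&(v>140)&(v<170); rect('bottle',w,(0,999,0,999),.1,.25)
E
```

```text
redrack [0.465 0.327 0.08 ]
redframe [0.492 0.208 0.159]
bluerack [0.553 0.109 0.103]
blueframe [0.596 0.006 0.156]
mat [ 0.676 -0.1    0.074]
bottle [0.67  0.11  0.162]
board [0.436 0.119 0.042]
rr 718 rect [476. 319.] [ 92. 122.] 56.2 z [0.075 0.079 0.094] mean [0.464 0.325 0.08 ]
rr rim 89 rect [464. 324.] [87. 88.] 55.3 z [0.091 0.094 0.096] mean [0.467 0.327 0.094]
reel 281 rect [469. 325.] [48. 48.] 18.7 z [0.107 0.11  0.113] mean [0.469 0.325 0.11 ]
rf ring 418 rect [493. 215.] [80. 80.] 58.3 z [0.119 0.122 0.124] mean [0.493 0.213 0.122]
rf bar 159 rect [492. 214.] [78. 12.] 58.2 z [0.155 0.158 0.16 ] mean [0.492 0.214 0.157]
br 623 rect [553. 109.] [85. 85.] 63.8 z [0.075 0.078 0.094] mean [0.551 0.111 0.08 ]
tin 74 rect [541. 135.] [ 54. 116.] 26.0 z [0.102 0.12  0.124] mean [0.531 0.144 0.114]
bf ring 369 rect [600.   2.] [79. 80.] 58.7 z [0.119 0.122 0.124] mean [0.6   0.003 0.122]
bf bar 135 rect [600.   2.] [76. 11.] 57.8 z [0.154 0.158 0.16 ] mean [0.6   0.002 0.157]
mat 853 rect [ 671. -101.] [110. 117.] 89.1 z [0.071 0.074 0.077] mean [ 0.677 -0.097  0.074]
bottle 312 rect [683. 114.] [61. 41.] 35.1 z [0.108 0.141 0.171] mean [0.679 0.115 0.141]
```

View pics/c0.png

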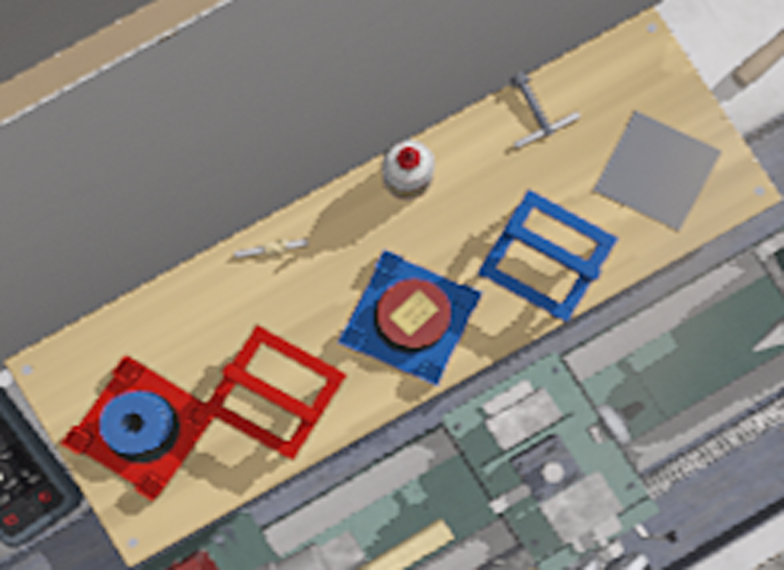

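```bash
cat > fit.py <<'E'
from h import *
def masks(f):
    hsv=cv2.cvtColor(f['image'],cv2.COLOR_RGB2HSV).astype(int); H,S,V=hsv[...,0],hsv[...,1],hsv[...,2]
    return ((H<8)|(H>172))&(S>150)&(V>60), (H>100)&(H<125)&(S>130)
def sq(P,m,c,rad,z0,z1):
    q=P[m&(np.hypot(P[...,0]-c[0],P[...,1]-c[1])<rad)&(P[...,2]>z0)&(P[...,2]<z1)]
    if len(q)<10: return len(q)
    (x,y),(w,h),a=cv2.minAreaRect((q[:,:2]*1000).astype(np.float32))
    return len(q),round(x,1),round(y,1),round(w,1),round(h,1),round(a%90,1)
def circ(P,c,rad,z0,z1):
    q=P[(np.hypot(P[...,0]-c[0],P[...,1]-c[1])<rad)&(P[...,2]>z0)&(P[...,2]<z1)]
    (x,y),R=cv2.minEnclosingCircle((q[:,:2]*1000).astype(np.float32)); return len(q),round(x,1),round(y,1),round(R,1),q[:,:2].mean(0).round(4)
E
python3 - <<'E'
from fit import *
for n in('top','side'):
    f=dict(np.load(f'{n}0.npz')); P=cloud(f); red,blue=masks(f)
    print(n)
    for z in((.072,.084),(.088,.1)):
        print('rr',sq(P,red,(.464,.324),.066,*z)); print('br',sq(P,blue,(.553,.109),.066,*z))
    print('rf',sq(P,red,(.493,.214),.062,.112,.13),sq(P,red,(.493,.214),.062,.15,.165))
    print('bf',sq(P,blue,(.6,.002),.062,.112,.13),sq(P,blue,(.6,.002),.062,.15,.165))
    for c in((.493,.214),(.6,.002)):
        m=(red|blue)&(np.hypot(P[...,0]-c[0],P[...,1]-c[1])<.06)&(P[...,2]>.15); q=P[m][:,:2]; d=np.linalg.svd(q-q.mean(0))[2][0] if m.any() else [0,0]
        print('bar',q.mean(0),np.degrees(np.arctan2(d[1],d[0])))
    print('reel',circ(P,(.469,.325),.033,.105,.118),'tin',circ(P,(.553,.109),.036,.1,.112),'bottle',circ(P,(.68,.115),.05,.11,.16))
    for c in((.464,.324),(.553,.109),(.493,.214),(.6,.002),(.677,-.099)):
        d=np.hypot(P[...,0]-c[0],P[...,1]-c[1]); 
        for zz in(.13,.165): 
            m=(d>.045)&(d<.12)&(P[...,2]>zz)&~red&~blue&(f['depth']>0)&(P[...,2]<.4); i=np.argmin(np.where(m,d,9)); print(c,zz,m.sum(),P.reshape(-1,3)[i].round(3) if m.any() else '')
E
```

```text
top
rr (590, 465.3, 325.0, 86.6, 87.5, 55.5)
br (557, 552.6, 109.0, 85.3, 85.2, 63.8)
rr (102, 464.2, 324.4, 87.1, 88.5, 55.3)
br (62, 552.9, 109.8, 83.3, 84.8, 64.1)
rf (425, 492.8, 214.9, 79.6, 80.6, 58.5) (159, 491.9, 213.9, 78.3, 11.5, 58.2)
bf (369, 600.1, 2.0, 78.7, 79.8, 58.7) (134, 600.0, 2.2, 75.9, 11.3, 57.8)
bar [0.49196817 0.21369654] -121.91052338067423
bar [0.59975201 0.00186568] -122.1401523382677
reel (286, 469.4, 325.1, 25.1, array([0.4697, 0.3247])) tin (395, 555.2, 105.3, 28.3, array([0.5551, 0.1051])) bottle (307, 691.8, 122.3, 42.4, array([0.6848, 0.1167]))
(0.464, 0.324) 0.13 1833 [0.499 0.236 0.156]
(0.464, 0.324) 0.165 1672 [0.379 0.271 0.18 ]
(0.553, 0.109) 0.13 122 [0.611 0.031 0.153]
(0.553, 0.109) 0.165 0 
(0.493, 0.214) 0.13 217 [0.39  0.245 0.202]
(0.493, 0.214) 0.165 180 [0.39  0.245 0.202]
(0.6, 0.002) 0.13 44 [0.667 0.089 0.132]
(0.6, 0.002) 0.165 0 
(0.677, -0.099) 0.13 12 [ 0.586 -0.032  0.156]
(0.677, -0.099) 0.165 0 
side
rr (167, 464.4, 324.3, 89.5, 90.3, 55.3)
br (154, 540.6, 96.8, 73.1, 86.8, 74.9)
rr (99, 463.9, 324.8, 96.4, 87.2, 52.5)
br (14
[... 157 characters left out ...]
1, 598.6, 0.3, 78.0, 12.6, 58.4)
bar [0.49131761 0.2089727 ] -123.08209079057386
bar [ 0.59823004 -0.0042014 ] -122.54032910446615
reel (146, 470.4, 326.2, 26.5, array([0.465 , 0.3274])) tin (427, 556.9, 106.4, 31.4, array([0.5548, 0.1029])) bottle (990, 691.8, 121.7, 42.9, array([0.6923, 0.1125]))
(0.464, 0.324) 0.13 2634 [0.505 0.247 0.16 ]
(0.464, 0.324) 0.165 2303 [0.374 0.276 0.31 ]
(0.553, 0.109) 0.13 165 [0.616 0.036 0.16 ]
(0.553, 0.109) 0.165 4 [0.67  0.107 0.166]
(0.493, 0.214) 0.13 647 [0.391 0.247 0.203]
(0.493, 0.214) 0.165 539 [0.391 0.247 0.203]
(0.6, 0.002) 0.13 114 [0.661 0.093 0.133]
(0.6, 0.002) 0.165 0 
(0.677, -0.099) 0.13 2 [ 0.58  -0.032  0.149]
(0.677, -0.099) 0.165 0
```

```bash
cat > plan.py <<'E'
import sys
from h import *
from scipy.spatial.transform import Rotation as Ro
def plan(x,y,z,yaw):
    o=r.get_obs(); p=np.array(o['tcp_pos']); R=Ro.from_rotvec(o['orientation'])
    c,s=np.cos(np.radians(yaw)),np.sin(np.radians(yaw))
    T=Ro.from_matrix(np.array([[c,s,0],[s,-c,0],[0,0,-1.]]))
    print('shift mm',(R.inv().apply(np.array([x,y,z])-p)*1000).round(1),'rot',(R.inv()*T).as_rotvec().round(4),
      'now',p.round(4),'toolx',np.degrees(np.arctan2(*R.as_matrix()[1::-1,0])).round(1),'F',np.round(o['contact_force'],1),'w',round(o['grip_width'],4),'t',round(o['clock'],1))
if __name__=='__main__': plan(*map(float,sys.argv[1:]))
E
python3 - <<'E'
from h import *
f=dict(np.load('top0.npz')); P=cloud(f); Z=P[...,2]; ok=f['depth']>0
for x in np.arange(.15,.8,.05):
    print(round(x,2),[ (lambda m: int(1000*np.max(Z[m])) if m.any() else -1)(ok&(abs(P[...,0]-x)<.025)&(abs(P[...,1]-y)<.025)) for y in np.arange(-.6,.5,.05)])
E
python3 plan.py .555 .1055 .3 64
```

```text
0.15 [-568, -568, -568, -120, -119, -118, -119, -121, -476, 5, 3, 3, 4, 4, 3, 46, 48, 45, -1, -1, -1, -1]
0.2 [-568, -569, -569, -569, -507, -570, -572, -1, -1, -1, -1, -1, 2, 48, 47, 44, 286, 307, 319, 319, 319, -1]
0.25 [-568, -570, -568, -568, -570, -1, -1, -1, -1, -1, 6, 45, 48, 47, 42, 298, 317, 380, 381, 382, 378, 305]
0.3 [-567, -567, -570, -578, -1, -1, -1, -1, 2, 3, 98, 95, 80, 46, 63, 220, 322, 381, 381, 381, 321, 306]
0.35 [-570, -569, -1, -1, -1, -1, 1, 3, 46, 45, 98, 116, 109, 81, 190, 224, 321, 323, 374, 316, 59, 61]
0.4 [-1, -1, -1, -1, -1, 4, 47, 46, 45, 46, 81, 132, 189, 167, 193, 172, 193, 315, 240, 94, 72, 44]
0.45 [-1, -1, -1, 4, 5, 46, 48, 41, 54, 65, 64, 140, 191, 175, 83, 78, 160, 124, 113, 114, 95, 43]
0.5 [-1, 2, 15, 48, 48, 40, 44, 250, 181, 187, 55, 109, 109, 105, 96, 127, 161, 159, 112, 113, 76, 549]
0.55 [5, 21, 20, 5, 49, 73, 207, 249, 215, 193, 64, 123, 125, 124, 109, 107, 126, 124, 76, 562, 631, 584]
0.6 [23, 25, 27, 259, 47, 210, 217, 215, 212, 77, 77, 160, 162, 160, 105, 95, 85, 557, 770, 744, 663, -1]
0.65 [26, 25, 27, 264, 261, 48, 214, 194, 76, 78, 79, 122, 124, 124, 191, 137, 785, 831, 825, -1, -1, -1]
0.7 [24, 26, 27, 279, 262, 47, 48, 11, 76, 78, 77, 84, 85, 76, 562, 738, 785, 777, -1, -1, -1, -1]
0.75 [-1, 25, 27, 261, 260, 20, 60, 63, 62, 77, 78, 82, 562, 644, 690, 702, -1, -1, -1, -1, -1, -1]
shift mm [ 560.6 -604.8  -68.6] rot [-1.600e-03 -5.000e-04 -8.052e-01] now [ 0.2069 -0.642   0.2304] toolx 17.9 F [0.4 0.6 0.1] w 0.0857 t 0.1
```

>>> step_arm(
  moves=[
    [0, 0, -50, 0, 0, 0, 85],
    [0, 0, -100, 0, 0, 0, 85],
    [561, -605, -100, 0, 0, -0.805, 85],
    [561, -605, -100, 0, 0, -0.805, 85],
    [561, -605, -100, 0, 0, -0.805, 85],
    [561, -605, -100, 0, 0, -0.805, 85],
    [561, -605, -100, 0, 0, -0.805, 85],
    [561, -605, -100, 0, 0, -0.805, 85],
  ],
)

```text
clock: 0.9
tcp_pos: [0.334, -0.3684, 0.3311]
orientation: [-2.66, -1.671, 0.0]
contact_force: [1.2, -0.7, 0.3]
grip_width: 0.0848
gripper_force: 0.0
```

```bash
python3 plan.py .555 .1055 .2 64
```

```text
shift mm [522.8  -6.7 131. ] rot [-0.0004  0.0001  0.0046] now [ 0.334  -0.3684  0.3311] toolx 64.3 F [ 1.2 -0.7  0.3] w 0.0848 t 0.9
```

>>> step_arm(
  moves=[
    [523, -7, 0, 0, 0, 0.004, 85],
    [523, -7, 0, 0, 0, 0.004, 85],
    [523, -7, 0, 0, 0, 0.004, 85],
    [523, -7, 0, 0, 0, 0.004, 85],
    [523, -7, 0, 0, 0, 0.004, 85],
    [523, -7, 0, 0, 0, 0.004, 85],
    [523, -7, 0, 0, 0, 0.004, 85],
    [523, -7, 0, 0, 0, 0.004, 85],
  ],
)

```text
clock: 1.7
tcp_pos: [0.5046, -0.007, 0.3312]
orientation: [2.668, 1.658, -0.0]
contact_force: [0.2, -0.6, -1.0]
grip_width: 0.0854
gripper_force: 0.0
```

>>> step_arm(
  moves=[
    [123, 0, 0, 0, 0, 0, 85],
    [123, 0, 0, 0, 0, 0, 85],
    [123, 0, 0, 0, 0, 0, 85],
    [123, 0, 130, 0, 0, 0, 85],
    [123, 0, 130, 0, 0, 0, 85],
    [123, 0, 130, 0, 0, 0, 85],
    [123, 0, 130, 0, 0, 0, 85],
  ],
)

```text
clock: 2.4
tcp_pos: [0.5554, 0.1003, 0.1966]
orientation: [-2.665, -1.658, 0.014]
contact_force: [-0.4, -0.4, 0.8]
grip_width: 0.0851
gripper_force: 0.0
```

```bash
python3 plan.py .555 .1055 .077 64; python3 - <<'E'
from h import *
for n in('top','side'):
    f=grab(n); cv2.imwrite(f'pics/{n}1.png',f['image'][90:290,150:400,::-1].repeat(2,0).repeat(2,1))
E
```

```text
shift mm [  5.1  -1.8 119.6] rot [-0.0075  0.0057 -0.0038] now [0.5554 0.1003 0.1966] toolx 63.8 F [-0.4 -0.4  0.8] w 0.0851 t 2.4
```

View pics/side1.png

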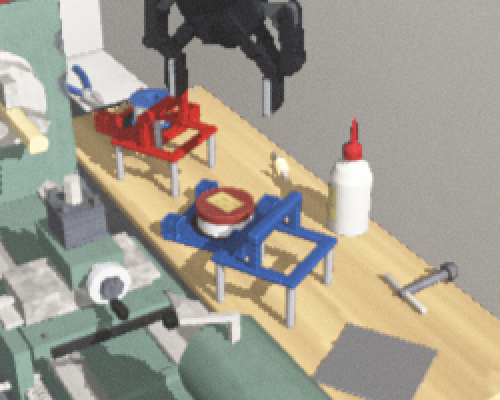

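```bash
python3 plan.py .555 .1055 .079 64
```

```text
shift mm [  1.7  -5.1 122.8] rot [-0.0005 -0.     -0.0041] now [0.5589 0.1017 0.2018] toolx 63.8 F [-0.8  0.4  1.1] w 0.0851 t 2.5
```

>>> step_arm(
  moves=[
    [2, -5, 0, 0, 0, 0, 85],
    [2, -5, 40, 0, 0, 0, 85],
    [2, -5, 75, 0, 0, 0, 85],
    [2, -5, 100, 0, 0, 0, 85],
    [2, -5, 115, 0, 0, 0, 85],
    [2, -5, 123, 0, 0, 0, 85],
    [2, -5, 123, 0, 0, 0, 85],
    [2, -5, 123, 0, 0, 0, 85],
  ],
)

```text
clock: 3.3
tcp_pos: [0.5562, 0.106, 0.0797]
orientation: [2.667, 1.659, 0.003]
contact_force: [0.4, 0.3, 0.3]
grip_width: 0.0848
gripper_force: 0.0
```

>>> step_arm(
  moves=[
    [0, 0, 0, 0, 0, 0, 50],
    [0, 0, 0, 0, 0, 0, 50],
    [0, 0, 0, 0, 0, 0, 50],
    [0, 0, 0, 0, 0, 0, 50],
    [0, 0, 0, 0, 0, 0, 50],
    [0, 0, 0, 0, 0, 0, 50],
  ],
  grip_force=35,
)

```text
clock: 3.9
tcp_pos: [0.5559, 0.1057, 0.0796]
orientation: [2.667, 1.658, 0.002]
contact_force: [-1.6, -0.9, 6.3]
grip_width: 0.0559
gripper_force: 35.9
```

```bash
python3 plan.py .677 -.099 .24 60; python3 - <<'E'
from h import *
f=grab('side'); cv2.imwrite('pics/s2.png',f['image'][130:290,180:380,::-1].repeat(3,0).repeat(3,1))
E
```

```text
shift mm [-129.9  199.5 -160.2] rot [ 0.0015 -0.0008  0.0653] now [0.5559 0.1057 0.0796] toolx 63.7 F [-1.6 -0.9  6.3] w 0.0559 t 3.9
```

View pics/s2.png

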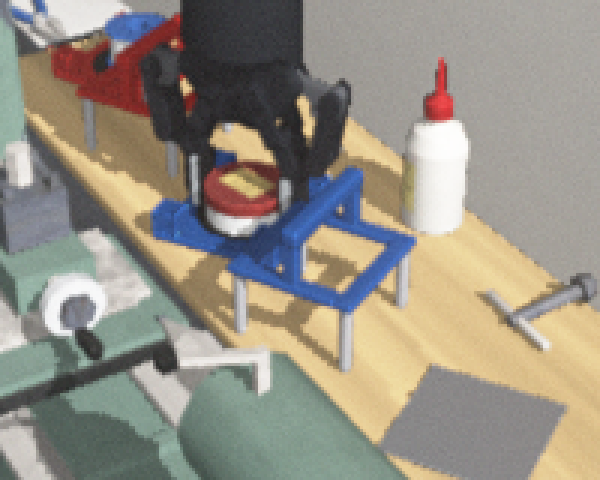

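>>> step_arm(
  moves=[
    [0, 0, -15, 0, 0, 0, 50],
    [0, 0, -40, 0, 0, 0, 50],
    [0, 0, -80, 0, 0, 0, 50],
    [0, 0, -120, 0, 0, 0, 50],
    [0, 0, -160, 0, 0, 0, 50],
    [-20, 30, -160, 0, 0, 0.03, 50],
    [-45, 65, -160, 0, 0, 0.065, 50],
    [-70, 105, -160, 0, 0, 0.065, 50],
  ],
)

```text
clock: 4.75
tcp_pos: [0.6187, -0.004, 0.2405]
orientation: [2.718, 1.573, 0.003]
contact_force: [0.5, 0.2, -0.5]
grip_width: 0.0561
gripper_force: 37.4
```

>>> step_arm(
  moves=[
    [-20, 35, 0, 0, 0, 0, 50],
    [-42, 68, 0, 0, 0, 0, 50],
    [-55, 87, 0, 0, 0, 0, 50],
    [-60, 94, 0, 0, 0, 0, 50],
    [-60, 94, 0, 0, 0, 0, 50],
  ],
)

```text
clock: 5.25
tcp_pos: [0.6698, -0.1033, 0.2387]
orientation: [-2.721, -1.569, -0.0]
contact_force: [-0.3, 0.3, -1.1]
grip_width: 0.0555
gripper_force: 37.4
```

```bash
python3 plan.py .677 -.098 .0745 60
```

```text
shift mm [  8.2   3.6 164.2] rot [-0.     -0.0003 -0.001 ] now [ 0.6698 -0.1033  0.2387] toolx 59.9 F [-0.3  0.3 -1.1] w 0.0555 t 5.2
```

>>> step_arm(
  moves=[
    [8, 4, 40, 0, 0, 0, 50],
    [8, 4, 80, 0, 0, 0, 50],
    [8, 4, 120, 0, 0, 0, 50],
    [8, 4, 145, 0, 0, 0, 50],
    [8, 4, 156, 0, 0, 0, 50],
    [8, 4, 161, 0, 0, 0, 50],
    [8, 4, 164, 0, 0, 0, 50],
    [8, 4, 164, 0, 0, 0, 50],
  ],
)

```text
clock: 6.05
tcp_pos: [0.6781, -0.0972, 0.0757]
orientation: [2.719, 1.572, 0.003]
contact_force: [-0.3, -0.1, -0.7]
grip_width: 0.0558
gripper_force: 37.4
```

>>> step_arm(
  moves=[
    [0, 0, 0, 0, 0, 0, 62],
    [0, 0, 0, 0, 0, 0, 70],
    [0, 0, 0, 0, 0, 0, 80],
    [0, 0, 0, 0, 0, 0, 85],
    [0, 0, -30, 0, 0, 0, 85],
    [0, 0, -70, 0, 0, 0, 85],
    [0, 0, -120, 0, 0, 0, 85],
    [0, 0, -160, 0, 0, 0, 85],
  ],
)

```text
clock: 6.85
tcp_pos: [0.6777, -0.0975, 0.2372]
orientation: [2.719, 1.571, 0.003]
contact_force: [1.4, 0.8, 0.1]
grip_width: 0.0852
gripper_force: 0.0
```

```bash
python3 plan.py .4695 .325 .3 55.3; python3 - <<'E'
from fit import *
f=grab('side'); P=cloud(f); print(circ(P,(.677,-.098),.045,.085,.11)); cv2.imwrite('pics/s3.png',f['image'][100:300,180:430,::-1].repeat(2,0).repeat(2,1))
E
```

```text
shift mm [ 262.1 -391.3  -63.1] rot [ 0.0015 -0.001   0.0827] now [ 0.6777 -0.0975  0.2372] toolx 60.0 F [1.4 0.8 0.1] w 0.0852 t 6.8
(858, 676.4, -95.9, 30.1, array([ 0.6763, -0.1016]))
```

View pics/s3.png

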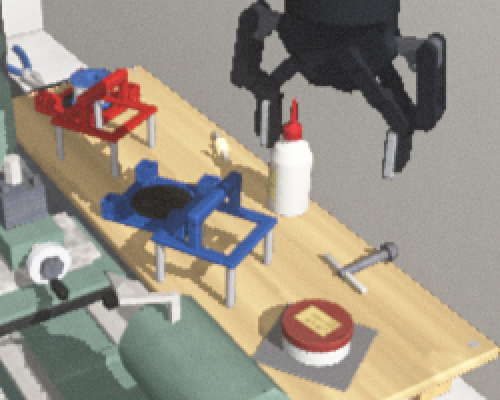

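>>> step_arm(
  moves=[
    [0, 0, -45, 0, 0, 0, 85],
    [0, 0, -80, 0, 0, 0, 85],
    [25, -38, -80, 0, 0, 0.08, 85],
    [52, -78, -80, 0, 0, 0.08, 85],
    [79, -118, -80, 0, 0, 0.08, 85],
    [106, -158, -80, 0, 0, 0.08, 85],
    [133, -198, -80, 0, 0, 0.08, 85],
    [160, -238, -80, 0, 0, 0.08, 85],
  ],
)

```text
clock: 7.7
tcp_pos: [0.5499, 0.1614, 0.3143]
orientation: [2.781, 1.461, 0.001]
contact_force: [-0.3, 0.6, 0.2]
grip_width: 0.0851
gripper_force: 0.0
```

>>> step_arm(
  moves=[
    [13, -45, 0, 0, 0, 0, 85],
    [38, -83, 0, 0, 0, 0, 85],
    [65, -123, 0, 0, 0, 0, 85],
    [83, -150, 0, 0, 0, 0, 85],
    [88, -160, 0, 0, 0, 0, 85],
    [88, -160, 0, 0, 0, 0, 85],
  ],
)

```text
clock: 8.3
tcp_pos: [0.468, 0.3246, 0.3143]
orientation: [-2.778, -1.466, 0.0]
contact_force: [-0.2, -0.4, 0.0]
grip_width: 0.0851
gripper_force: 0.0
```

```bash
python3 plan.py .4695 .325 .08 55.3
```

```text
shift mm [  1.2   1.1 234.3] rot [-0.0004 -0.0001  0.0062] now [0.468  0.3246 0.3143] toolx 55.7 F [-0.2 -0.4  0. ] w 0.0851 t 8.3
```

>>> step_arm(
  moves=[
    [1, 1, 40, 0, 0, 0.006, 85],
    [1, 1, 80, 0, 0, 0.006, 85],
    [1, 1, 120, 0, 0, 0.006, 85],
    [1, 1, 150, 0, 0, 0.006, 85],
    [1, 1, 170, 0, 0, 0.006, 85],
    [1, 1, 180, 0, 0, 0.006, 85],
  ],
)

```text
clock: 8.9
tcp_pos: [0.4712, 0.3201, 0.132]
orientation: [2.786, 1.448, -0.005]
contact_force: [0.5, 0.7, 0.9]
grip_width: 0.0851
gripper_force: 0.0
```

```bash
python3 plan.py .4695 .325 .08 55.3;  python3 - <<'E'
from h import *
for n,(a,b) in dict(side=(70,150),top=(190,100)).items():
    f=grab(n); cv2.imwrite(f'pics/{n}4.png',f['image'][a:a+150,b:b+150,::-1].repeat(3,0).repeat(3,1))
E
```

```text
shift mm [ 3.3 -4.2 51.9] rot [ 0.0001  0.0038 -0.0066] now [0.4712 0.3201 0.132 ] toolx 54.9 F [0.5 0.7 0.9] w 0.0851 t 8.9
```

View pics/side4.png

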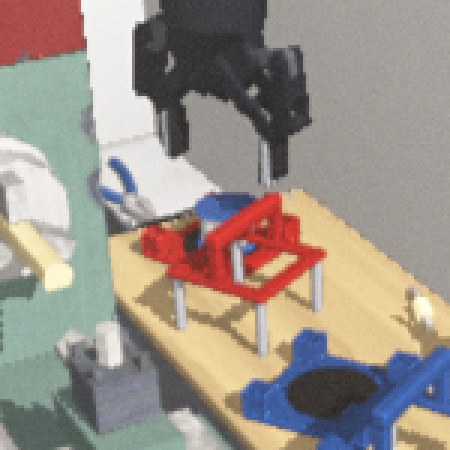

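```bash
python3 plan.py .4695 .325 .08 55.3
```

```text
shift mm [ 2.3 -3.4 53.1] rot [-0.0001  0.0026 -0.0056] now [0.4711 0.3212 0.1331] toolx 55.0 F [ 0.8  0.4 -0.1] w 0.0851 t 9.0
```

>>> step_arm(
  moves=[
    [0, 0, 0, 0, 0, 0, 85],
    [0, 0, 0, 0, 0, 0, 85],
  ],
)

```text
clock: 9.2
tcp_pos: [0.4716, 0.3237, 0.1357]
orientation: [-2.786, -1.452, -0.004]
contact_force: [0.7, -0.6, 0.5]
grip_width: 0.0847
gripper_force: 0.0
```

```bash
python3 plan.py .4695 .325 .08 55.3
```

```text
shift mm [-0.2 -2.5 55.7] rot [ 0.0011 -0.0022 -0.004 ] now [0.4716 0.3237 0.1357] toolx 55.1 F [ 0.7 -0.6  0.5] w 0.0847 t 9.2
```

>>> step_arm(
  moves=[
    [0, -2, 15, 0, 0, 0, 85],
    [0, -2, 30, 0, 0, 0, 85],
    [0, -2, 42, 0, 0, 0, 85],
    [0, -2, 50, 0, 0, 0, 85],
    [0, -2, 54, 0, 0, 0, 85],
    [0, -2, 54, 0, 0, 0, 85],
  ],
)

```text
clock: 9.8
tcp_pos: [0.4686, 0.3243, 0.0795]
orientation: [2.785, 1.453, -0.002]
contact_force: [-0.3, 0.3, -0.4]
grip_width: 0.0849
gripper_force: 0.0
```

>>> step_arm(
  moves=[
    [0, 0, 0, 0, 0, 0, 44],
    [0, 0, 0, 0, 0, 0, 44],
    [0, 0, 0, 0, 0, 0, 44],
    [0, 0, 0, 0, 0, 0, 44],
    [0, 0, 0, 0, 0, 0, 44],
    [0, 0, 0, 0, 0, 0, 44],
    [0, 0, 0, 0, 0, 0, 44],
  ],
  grip_force=40,
)

```text
clock: 10.5
tcp_pos: [0.4691, 0.325, 0.0814]
orientation: [2.785, 1.453, 0.002]
contact_force: [-1.9, -1.2, 5.4]
grip_width: 0.0447
gripper_force: 39.9
```

```bash
python3 plan.py .5528 .1093 .25 64
```

```text
shift mm [-128.8  192.1 -168.6] rot [ 0.0007 -0.0011 -0.1553] now [0.4691 0.325  0.0814] toolx 55.1 F [-1.9 -1.2  5.4] w 0.0447 t 10.5
```

>>> step_arm(
  moves=[
    [0, 0, -4, 0, 0, 0, 44],
    [0, 0, -15, 0, 0, 0, 44],
    [0, 0, -40, 0, 0, 0, 44],
    [0, 0, -75, 0, 0, 0, 44],
    [0, 0, -110, 0, 0, 0, 44],
    [0, 0, -140, 0, 0, 0, 44],
    [0, 0, -150, 0, 0, 0, 44],
    [0, 0, -150, 0, 0, 0, 44],
  ],
)

```text
clock: 11.3
tcp_pos: [0.4695, 0.325, 0.2321]
orientation: [-2.785, -1.453, -0.005]
contact_force: [0.1, 0.3, -1.2]
grip_width: 0.0446
gripper_force: 40.0
```

```bash
python3 plan.py .5528 .1093 .25 64;  python3 - <<'E'
from fit import *
f=grab('side'); P=cloud(f); red,blue=masks(f); cv2.imwrite(f'pics/s5.png',f['image'][70:190,170:290,::-1].repeat(4,0).repeat(4,1))
m=blue&(np.hypot(P[...,0]-.469,P[...,1]-.325)<.05)&(P[...,2]>.15);q=P[m];print(len(q),q.min(0),q.max(0))
E
```

```text
shift mm [-129.2  191.8  -18. ] rot [ 0.0017 -0.0029 -0.1554] now [0.4695 0.325  0.2321] toolx 55.1 F [ 0.1  0.3 -1.2] w 0.0446 t 11.3
65 [0.44817839 0.30180897 0.23370369] [0.47779605 0.33924747 0.26409512]
```

View pics/s5.png

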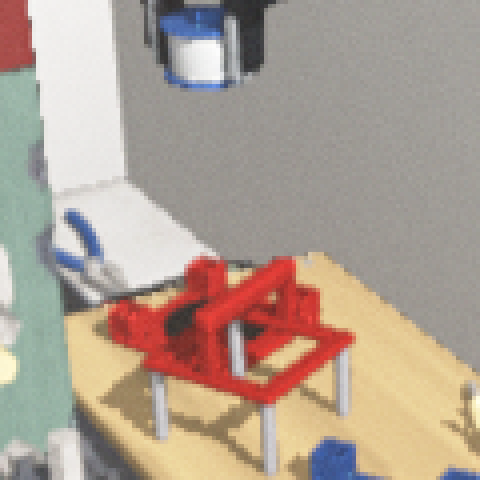

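>>> step_arm(
  moves=[
    [-10, 15, -8, 0, 0, -0.02, 44],
    [-30, 45, -8, 0, 0, -0.05, 44],
    [-53, 79, -8, 0, 0, -0.09, 44],
    [-76, 113, -8, 0, 0, -0.12, 44],
    [-99, 147, -8, 0, 0, -0.155, 44],
    [-117, 174, -8, 0, 0, -0.155, 44],
    [-127, 188, -8, 0, 0, -0.155, 44],
    [-129, 192, -8, 0, 0, -0.155, 44],
  ],
)

```text
clock: 12.15
tcp_pos: [0.5523, 0.1054, 0.236]
orientation: [-2.668, -1.658, 0.006]
contact_force: [-0.2, 0.3, -1.4]
grip_width: 0.0448
gripper_force: 40.0
```

>>> step_arm(
  moves=[
    [0, 0, 0, 0, 0, 0, 44],
    [0, 0, 0, 0, 0, 0, 44],
    [0, 0, 0, 0, 0, 0, 44],
  ],
)

```text
clock: 12.45
tcp_pos: [0.5519, 0.1106, 0.2381]
orientation: [-2.662, -1.668, 0.0]
contact_force: [0.5, 0.3, -0.8]
grip_width: 0.0448
gripper_force: 40.0
```

```bash
python3 plan.py .5528 .1093 .083 64
```

```text
shift mm [ -0.8   1.5 155.1] rot [-0.0007 -0.0002  0.0025] now [0.5519 0.1106 0.2381] toolx 64.1 F [ 0.5  0.3 -0.8] w 0.0448 t 12.4
```

>>> step_arm(
  moves=[
    [-1, 1, 35, 0, 0, 0, 44],
    [-1, 1, 75, 0, 0, 0, 44],
    [-1, 1, 110, 0, 0, 0, 44],
    [-1, 1, 132, 0, 0, 0, 44],
    [-1, 1, 144, 0, 0, 0, 44],
    [-1, 1, 150, 0, 0, 0, 44],
    [-1, 1, 154, 0, 0, 0, 44],
    [-1, 1, 154, 0, 0, 0, 44],
  ],
)

```text
clock: 13.25
tcp_pos: [0.5535, 0.1079, 0.0849]
orientation: [2.664, 1.665, 0.002]
contact_force: [0.7, -0.5, -0.9]
grip_width: 0.0446
gripper_force: 40.0
```

>>> step_arm(
  moves=[
    [0, 0, 1, 0, 0, 0, 44],
    [0, 0, 2, 0, 0, 0, 44],
    [0, 0, 2, 0, 0, 0, 44],
  ],
)

```text
clock: 13.55
tcp_pos: [0.5533, 0.1075, 0.0827]
orientation: [2.664, 1.664, 0.001]
contact_force: [-0.8, -0.1, -0.9]
grip_width: 0.0448
gripper_force: 40.0
```

>>> step_arm(
  moves=[
    [0, 0, 1, 0, 0, 0, 44],
    [0, 0, 1.5, 0, 0, 0, 44],
    [0, 0, 1.5, 0, 0, 0, 44],
  ],
)

```text
clock: 13.85
tcp_pos: [0.5533, 0.1076, 0.0814]
orientation: [2.664, 1.664, 0.001]
contact_force: [-1.7, -0.4, 3.5]
grip_width: 0.0444
gripper_force: 40.4
```

Contact. Release and rise.

>>> step_arm(
  moves=[
    [0, 0, 0, 0, 0, 0, 50],
    [0, 0, 0, 0, 0, 0, 60],
    [0, 0, 0, 0, 0, 0, 75],
    [0, 0, 0, 0, 0, 0, 85],
    [0, 0, 0, 0, 0, 0, 85],
    [0, 0, -20, 0, 0, 0, 85],
    [0, 0, -60, 0, 0, 0, 85],
    [0, 0, -110, 0, 0, 0, 85],
  ],
)

```text
clock: 14.65
tcp_pos: [0.5516, 0.1071, 0.1903]
orientation: [-2.662, -1.664, 0.006]
contact_force: [0.4, -0.9, 1.0]
grip_width: 0.0849
gripper_force: 0.0
```

>>> step_arm(
  moves=[
    [0, 0, -50, 0, 0, 0, 85],
    [-40, 30, -50, 0, 0, 0.03, 85],
    [-78, 60, -50, 0, 0, 0.066, 85],
    [-110, 96, -50, 0, 0, 0.066, 85],
    [-133, 138, -50, 0, 0, 0.066, 85],
    [-133, 180, -50, 0, 0, 0.066, 85],
    [-133, 199, -50, 0, 0, 0.066, 85],
    [-133, 199, -50, 0, 0, 0.066, 85],
  ],
)

```text
clock: 15.45
tcp_pos: [0.675, -0.1014, 0.2398]
orientation: [-2.72, -1.571, -0.0]
contact_force: [-1.8, 0.1, -0.6]
grip_width: 0.0851
gripper_force: 0.0
```

```bash
python3 plan.py .6777 -.0973 .076 60; python3 - <<'E'
from fit import *
for n in('top','side'):
    f=grab(n);P=cloud(f); print('reel',circ(P,(.553,.1075),.033,.104,.118),'tin',circ(P,(.677,-.098),.045,.085,.11))
E
```

```text
shift mm [  4.9   0.3 163.8] rot [-0.0001 -0.0002  0.0005] now [ 0.675  -0.1014  0.2398] toolx 60.0 F [-1.8  0.1 -0.6] w 0.0851 t 15.4
reel (273, 553.3, 108.1, 24.8, array([0.5533, 0.1081])) tin (358, 677.9, -97.2, 29.1, array([ 0.6779, -0.0948]))
reel (314, 553.3, 110.4, 26.0, array([0.5528, 0.1072])) tin (857, 677.7, -96.3, 29.7, array([ 0.6763, -0.1015]))
```

>>> step_arm(
  moves=[
    [5, 0, 40, 0, 0, 0, 85],
    [5, 0, 80, 0, 0, 0, 85],
    [5, 0, 120, 0, 0, 0, 85],
    [5, 0, 145, 0, 0, 0, 85],
    [5, 0, 159, 0, 0, 0, 85],
    [5, 0, 165, 0, 0, 0, 85],
    [5, 0, 165, 0, 0, 0, 85],
  ],
)

```text
clock: 16.25
tcp_pos: [0.676, -0.0944, 0.0763]
orientation: [2.717, 1.576, 0.0]
contact_force: [0.1, -0.1, 0.4]
grip_width: 0.0853
gripper_force: 0.0
```

>>> step_arm(
  moves=[
    [0, 0, 0, 0, 0, 0, 50],
    [0, 0, 0, 0, 0, 0, 50],
    [0, 0, 0, 0, 0, 0, 50],
    [0, 0, 0, 0, 0, 0, 50],
    [0, 0, 0, 0, 0, 0, 50],
    [0, 0, 0, 0, 0, 0, 50],
  ],
  grip_force=35,
)

```text
clock: 16.85
tcp_pos: [0.6772, -0.0949, 0.0779]
orientation: [2.717, 1.575, 0.004]
contact_force: [-0.7, 1.0, 5.8]
grip_width: 0.0556
gripper_force: 36.4
```

>>> step_arm(
  moves=[
    [0, 0, -5, 0, 0, 0, 50],
    [0, 0, -25, 0, 0, 0, 50],
    [0, 0, -60, 0, 0, 0, 50],
    [0, 0, -100, 0, 0, 0, 50],
    [0, 0, -140, 0, 0, 0, 50],
    [0, 0, -170, 0, 0, 0, 50],
    [0, 0, -190, 0, 0, 0, 50],
    [0, 0, -190, 0, 0, 0, 50],
  ],
)

```text
clock: 17.65
tcp_pos: [0.6778, -0.0946, 0.2703]
orientation: [2.715, 1.574, 0.009]
contact_force: [-0.2, -0.3, -0.5]
grip_width: 0.0555
gripper_force: 37.3
```

```bash
python3 plan.py .4645 .3245 .265 55.3
```

```text
shift mm [ 257.7 -393.4    3.6] rot [ 0.0062 -0.0032  0.0855] now [ 0.6778 -0.0946  0.2703] toolx 60.2 F [-0.2 -0.3 -0.5] w 0.0555 t 17.6
```

>>> step_arm(
  moves=[
    [8, -12, 0, 0, 0, 0.02, 50],
    [25, -38, 0, 0, 0, 0.04, 50],
    [47, -71, 0, 0, 0, 0.06, 50],
    [71, -107, 0, 0, 0, 0.085, 50],
    [95, -143, 0, 0, 0, 0.085, 50],
    [119, -179, 0, 0, 0, 0.085, 50],
    [143, -215, 0, 0, 0, 0.085, 50],
    [167, -251, 0, 0, 0, 0.085, 50],
  ],
)

```text
clock: 18.45
tcp_pos: [0.5396, 0.1757, 0.2649]
orientation: [2.782, 1.459, -0.002]
contact_force: [0.8, 0.8, -0.0]
grip_width: 0.0556
gripper_force: 37.3
```

```bash
python3 plan.py .4654 .3258 .265 55.3
```

```text
shift mm [ 8.120e+01 -1.464e+02 -1.000e-01] rot [-0.0006  0.0011  0.0005] now [0.5396 0.1757 0.2649] toolx 55.3 F [ 0.8  0.8 -0. ] w 0.0556 t 18.4
```

>>> step_arm(
  moves=[
    [22, -38, 0, 0, 0, 0, 50],
    [42, -74, 0, 0, 0, 0, 50],
    [60, -107, 0, 0, 0, 0, 50],
    [73, -131, 0, 0, 0, 0, 50],
    [80, -143, 0, 0, 0, 0, 50],
    [80, -145, 0, 0, 0, 0, 50],
    [80, -145, 0, 0, 0, 0, 50],
    [80, -145, 0, 0, 0, 0, 50],
  ],
)

```text
clock: 19.25
tcp_pos: [0.4686, 0.321, 0.2654]
orientation: [2.784, 1.454, -0.001]
contact_force: [0.1, -0.3, -0.3]
grip_width: 0.0558
gripper_force: 37.3
```

```bash
python3 plan.py .4654 .3258 .088 55.3
```

```text
shift mm [  2.3  -5.5 177.4] rot [ 0.0007  0.001  -0.0023] now [0.4686 0.321  0.2654] toolx 55.2 F [ 0.1 -0.3 -0.3] w 0.0558 t 19.2
```

>>> step_arm(
  moves=[
    [2, -4, 35, 0, 0, 0, 50],
    [2, -4, 75, 0, 0, 0, 50],
    [2, -4, 110, 0, 0, 0, 50],
    [2, -4, 140, 0, 0, 0, 50],
    [2, -4, 160, 0, 0, 0, 50],
    [2, -4, 172, 0, 0, 0, 50],
    [2, -4, 177, 0, 0, 0, 50],
    [2, -4, 177, 0, 0, 0, 50],
  ],
)

```text
clock: 20.05
tcp_pos: [0.4658, 0.3264, 0.0888]
orientation: [2.783, 1.457, -0.0]
contact_force: [0.6, -0.1, 0.0]
grip_width: 0.0555
gripper_force: 37.3
```

```bash
python3 plan.py .4654 .3258 .084 55.3
```

```text
shift mm [-0.7  0.   4.8] rot [ 0.0002  0.0002 -0.0004] now [0.4658 0.3264 0.0888] toolx 55.3 F [ 0.6 -0.1  0. ] w 0.0555 t 20.1
```

>>> step_arm(
  moves=[
    [0, 0, 2, 0, 0, 0, 50],
    [0, 0, 3.5, 0, 0, 0, 50],
    [0, 0, 4.5, 0, 0, 0, 50],
    [0, 0, 4.5, 0, 0, 0, 50],
  ],
)

```text
clock: 20.45
tcp_pos: [0.4654, 0.3269, 0.0846]
orientation: [2.782, 1.459, 0.001]
contact_force: [0.6, 0.4, -0.6]
grip_width: 0.0556
gripper_force: 37.3
```

>>> step_arm(
  moves=[
    [0, 0, 1, 0, 0, 0, 50],
    [0, 0, 1.5, 0, 0, 0, 50],
    [0, 0, 1.5, 0, 0, 0, 50],
  ],
)

```text
clock: 20.75
tcp_pos: [0.4654, 0.3271, 0.0838]
orientation: [2.782, 1.459, 0.001]
contact_force: [-3.2, -3.0, 8.5]
grip_width: 0.0557
gripper_force: 38.0
```

Contact; release, rise, and go above the red frame.

>>> step_arm(
  moves=[
    [0, 0, 0, 0, 0, 0, 60],
    [0, 0, 0, 0, 0, 0, 70],
    [0, 0, 0, 0, 0, 0, 80],
    [0, 0, 0, 0, 0, 0, 85],
    [0, 0, -20, 0, 0, 0, 85],
    [0, 0, -65, 0, 0, 0, 85],
    [0, 0, -110, 0, 0, 0, 85],
    [0, 0, -140, 0, 0, 0, 85],
  ],
)

```text
clock: 21.55
tcp_pos: [0.4657, 0.3278, 0.2258]
orientation: [-2.781, -1.459, -0.004]
contact_force: [0.2, 0.2, -0.5]
grip_width: 0.0848
gripper_force: 0.0
```

```bash
python3 plan.py .492 .214 .22 58.2
```

```text
shift mm [-78.7  86.4   5.6] rot [ 0.0007 -0.0028 -0.0496] now [0.4657 0.3278 0.2258] toolx 55.4 F [ 0.2  0.2 -0.5] w 0.0848 t 21.6
```

>>> step_arm(
  moves=[
    [-25, 28, 0, 0, 0, -0.05, 45],
    [-50, 56, 0, 0, 0, -0.05, 45],
    [-70, 78, 0, 0, 0, -0.05, 45],
    [-78, 86, 0, 0, 0, -0.05, 45],
    [-78, 86, 0, 0, 0, -0.05, 45],
    [-78, 86, 0, 0, 0, -0.05, 45],
  ],
)

```text
clock: 22.15
tcp_pos: [0.4912, 0.2153, 0.223]
orientation: [-2.743, -1.529, -0.001]
contact_force: [-0.3, 0.8, -0.3]
grip_width: 0.0447
gripper_force: 0.0
```

```bash
python3 plan.py .492 .214 .134 58.2; python3 - <<'E'
from fit import *
for i in(1,2):
    f=grab('top');P=cloud(f);red,blue=masks(f)
    for z in((.072,.084),(.088,.098)):print('rr',sq(P,red,(.464,.324),.068,*z),'br',sq(P,blue,(.553,.109),.068,*z))
    print('tin',circ(P,(.4645,.3255),.032,.098,.113))
E
```

```text
shift mm [-0.8  1.4 89. ] rot [-0.0006 -0.0009  0.0012] now [0.4912 0.2153 0.223 ] toolx 58.3 F [-0.3  0.8 -0.3] w 0.0447 t 22.1
rr 0 br (633, 552.7, 108.6, 85.4, 85.3, 63.1)
rr 0 br (62, 553.0, 109.7, 83.4, 84.9, 64.1)
tin (0, 0.0, 0.0, 0.0, array([nan, nan]))
rr 0 br (634, 552.6, 109.0, 85.1, 85.3, 63.7)
rr 0 br (58, 553.0, 109.7, 83.3, 85.0, 64.0)
tin (0, 0.0, 0.0, 0.0, array([nan, nan]))fit.py:12: RuntimeWarning: Mean of empty slice.
  (x,y),R=cv2.minEnclosingCircle((q[:,:2]*1000).astype(np.float32)); return len(q),round(x,1),round(y,1),round(R,1),q[:,:2].mean(0).round(4)
  ret = um.true_divide(
```

>>> step_arm(
  moves=[
    [-1, 1, 30, 0, 0, 0, 45],
    [-1, 1, 60, 0, 0, 0, 45],
    [-1, 1, 80, 0, 0, 0, 45],
    [-1, 1, 88, 0, 0, 0, 45],
    [-1, 1, 88, 0, 0, 0, 45],
    [-1, 1, 88, 0, 0, 0, 45],
  ],
)

```text
clock: 22.85
tcp_pos: [0.4923, 0.2136, 0.1357]
orientation: [-2.744, -1.529, -0.002]
contact_force: [0.3, -0.3, -0.1]
grip_width: 0.0449
gripper_force: 0.0
```

>>> step_arm(
  moves=[
    [0, 0, 0, 0, 0, 0, 5],
    [0, 0, 0, 0, 0, 0, 5],
    [0, 0, 0, 0, 0, 0, 5],
    [0, 0, 0, 0, 0, 0, 5],
    [0, 0, 0, 0, 0, 0, 5],
    [0, 0, 0, 0, 0, 0, 5],
  ],
  grip_force=60,
)

```text
clock: 23.45
tcp_pos: [0.4922, 0.2129, 0.1354]
orientation: [-2.745, -1.528, -0.002]
contact_force: [-2.2, 1.2, 6.0]
grip_width: 0.0107
gripper_force: 59.8
```

```bash
python3 plan.py .492 .214 .134 58.2
```

```text
shift mm [ 0.8 -0.8  1.4] rot [ 0.0004 -0.0009  0.0001] now [0.4922 0.2129 0.1354] toolx 58.2 F [-2.2  1.2  6. ] w 0.0107 t 23.4
```

>>> step_arm(
  moves=[
    [0, 0, -5, 0, 0, 0, 5],
    [0, 0, -25, 0, 0, 0, 5],
    [0, 0, -60, 0, 0, 0, 5],
    [0, 0, -90, 0, 0, 0, 5],
    [0, 0, -105, 0, 0, 0, 5],
    [0, 0, -105, 0, 0, 0, 5],
  ],
)

```text
clock: 24.05
tcp_pos: [0.4929, 0.2128, 0.2415]
orientation: [2.745, 1.527, 0.005]
contact_force: [0.5, 0.3, -1.0]
grip_width: 0.0109
gripper_force: 58.9
```

```bash
python3 plan.py .4637 .3233 .235 55.4;  python3 - <<'E'
from fit import *
f=grab('side');cv2.imwrite('pics/s6.png',f['image'][70:230,150:310,::-1].repeat(3,0).repeat(3,1))
E
```

```text
shift mm [ 78.5 -83.2   6.5] rot [ 0.0023 -0.0025  0.0484] now [0.4929 0.2128 0.2415] toolx 58.2 F [ 0.5  0.3 -1. ] w 0.0109 t 24.1
```

View pics/s6.png

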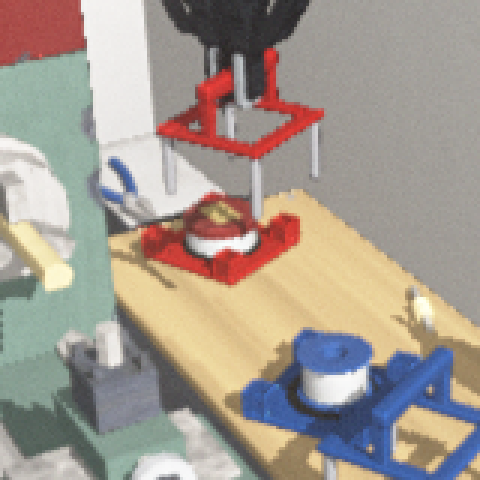

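>>> step_arm(
  moves=[
    [12, -12, 0, 0, 0, 0.02, 5],
    [32, -34, 0, 0, 0, 0.048, 5],
    [52, -55, 0, 0, 0, 0.048, 5],
    [68, -72, 0, 0, 0, 0.048, 5],
    [77, -81, 0, 0, 0, 0.048, 5],
    [78, -83, 0, 0, 0, 0.048, 5],
    [78, -83, 0, 0, 0, 0.048, 5],
    [78, -83, 0, 0, 0, 0.048, 5],
  ],
)

```text
clock: 24.9
tcp_pos: [0.4631, 0.3208, 0.2392]
orientation: [2.781, 1.458, -0.002]
contact_force: [-0.0, -0.2, -1.7]
grip_width: 0.011
gripper_force: 58.8
```

```bash
python3 plan.py .4637 .3233 .172 55.4
```

```text
shift mm [ 2.5 -1.  67.2] rot [ 0.0005  0.0014 -0.001 ] now [0.4631 0.3208 0.2392] toolx 55.3 F [-0.  -0.2 -1.7] w 0.011 t 24.9
```

>>> step_arm(
  moves=[
    [2, -1, 20, 0, 0, 0, 5],
    [2, -1, 40, 0, 0, 0, 5],
    [2, -1, 58, 0, 0, 0, 5],
    [2, -1, 70, 0, 0, 0, 5],
    [2, -1, 74, 0, 0, 0, 5],
    [2, -1, 74, 0, 0, 0, 5],
    [2, -1, 74, 0, 0, 0, 5],
    [2, -1, 74, 0, 0, 0, 5],
  ],
)

```text
clock: 25.7
tcp_pos: [0.4633, 0.325, 0.1667]
orientation: [-2.781, -1.461, -0.002]
contact_force: [-0.1, -0.1, -1.3]
grip_width: 0.0108
gripper_force: 58.8
```

```bash
python3 plan.py .4637 .3233 .1414 55.4; python3 - <<'E'
from fit import *
f=grab('side');cv2.imwrite('pics/s7.png',cv2.resize(f['image'][110:190,180:280,::-1],None,fx=6,fy=6,interpolation=cv2.INTER_CUBIC))
E
```

```text
shift mm [-1.3  1.3 25.3] rot [ 0.0007 -0.0014  0.0007] now [0.4633 0.325  0.1667] toolx 55.4 F [-0.1 -0.1 -1.3] w 0.0108 t 25.7
```

View pics/s7.png

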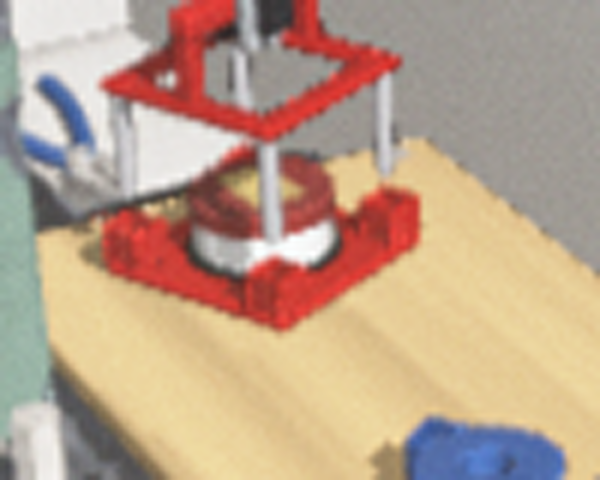

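>>> step_arm(
  moves=[
    [-1, 1, 3, 0, 0, 0, 5],
    [-1, 1, 6, 0, 0, 0, 5],
    [-1, 1, 9, 0, 0, 0, 5],
    [-1, 1, 12, 0, 0, 0, 5],
    [-1, 1, 14, 0, 0, 0, 5],
    [-1, 1, 14, 0, 0, 0, 5],
  ],
)

```text
clock: 26.35
tcp_pos: [0.4629, 0.3232, 0.1514]
orientation: [2.781, 1.462, -0.001]
contact_force: [0.3, 0.1, -1.3]
grip_width: 0.0107
gripper_force: 58.8
```

>>> step_arm(
  moves=[
    [0, 0, 3, 0, 0, 0, 5],
    [0, 0, 6, 0, 0, 0, 5],
    [0, 0, 8, 0, 0, 0, 5],
    [0, 0, 9, 0, 0, 0, 5],
    [0, 0, 10, 0, 0, 0, 5],
    [0, 0, 10.5, 0, 0, 0, 5],
    [0, 0, 10.5, 0, 0, 0, 5],
  ],
)

```text
clock: 27.05
tcp_pos: [0.463, 0.3235, 0.1416]
orientation: [2.781, 1.462, 0.0]
contact_force: [-1.8, -1.4, 3.1]
grip_width: 0.0109
gripper_force: 59.3
```

>>> step_arm(
  moves=[
    [0, 0, 1, 0, 0, 0, 5],
    [0, 0, 1, 0, 0, 0, 5],
    [0, 0, 0, 0, 0, 0, 20],
    [0, 0, 0, 0, 0, 0, 45],
    [0, 0, 0, 0, 0, 0, 45],
    [0, 0, -25, 0, 0, 0, 45],
    [0, 0, -60, 0, 0, 0, 45],
    [0, 0, -100, 0, 0, 0, 45],
  ],
)

```text
clock: 27.85
tcp_pos: [0.4626, 0.3226, 0.2413]
orientation: [2.781, 1.462, -0.004]
contact_force: [0.5, -0.4, 0.2]
grip_width: 0.045
gripper_force: 0.0
```

```bash
python3 plan.py .600 .002 .24 58.2
```

```text
shift mm [-186.2  295.     1.4] rot [-0.0012  0.0023 -0.048 ] now [0.4626 0.3226 0.2413] toolx 55.5 F [ 0.5 -0.4  0.2] w 0.045 t 27.9
```

>>> step_arm(
  moves=[
    [-25, 40, 0, 0, 0, -0.048, 45],
    [-50, 80, 0, 0, 0, -0.048, 45],
    [-75, 120, 0, 0, 0, -0.048, 45],
    [-100, 160, 0, 0, 0, -0.048, 45],
    [-125, 200, 0, 0, 0, -0.048, 45],
    [-150, 238, 0, 0, 0, -0.048, 45],
    [-172, 272, 0, 0, 0, -0.048, 45],
    [-186, 295, 0, 0, 0, -0.048, 45],
  ],
)

```text
clock: 28.65
tcp_pos: [0.6015, -0.0015, 0.2408]
orientation: [2.747, 1.522, -0.001]
contact_force: [0.6, -0.0, 0.7]
grip_width: 0.0448
gripper_force: 0.0
```

>>> step_arm(
  moves=[
    [0, 0, 0, 0, 0, 0, 45],
    [0, 0, 0, 0, 0, 0, 45],
    [0, 0, 0, 0, 0, 0, 45],
  ],
)

```text
clock: 28.95
tcp_pos: [0.6002, 0.0045, 0.2413]
orientation: [-2.743, -1.531, -0.0]
contact_force: [-0.2, 0.1, 0.6]
grip_width: 0.0449
gripper_force: 0.0
```

```bash
python3 plan.py .600 .002 .1355 58.2; python3 - <<'E'
from fit import *
f=grab('side');P=cloud(f);red,blue=masks(f)
print(sq(P,red,(.4645,.3245),.065,.15,.2))
m=red&(np.hypot(P[...,0]-.4645,P[...,1]-.3245)<.06); print(np.percentile(P[m][:,2],[80,95,99]))
f=grab('top');P=cloud(f);red,blue=masks(f);print(sq(P,red,(.4645,.3245),.065,.115,.14),sq(P,red,(.4645,.3245),.065,.15,.2))
q=P[red&(np.hypot(P[...,0]-.4645,P[...,1]-.3245)<.065)];
for a,b in((.115,.14),(.15,.2)):
    s=q[(q[:,2]>a)&(q[:,2]<b)]; A=np.c_[s[:,:2]-[.4645,.3245],np.ones(len(s))]; print(np.linalg.lstsq(A,s[:,2],rcond=None)[0])
E
```

```text
shift mm [ -2.3   1.3 105.8] rot [-0.0006 -0.0006  0.0023] now [0.6002 0.0045 0.2413] toolx 58.3 F [-0.2  0.1  0.6] w 0.0449 t 28.9
(159, 463.8, 322.1, 79.4, 12.0, 52.2)
[0.13913367 0.16506907 0.16704036]
(521, 463.0, 324.2, 82.3, 81.5, 55.2) (186, 462.4, 324.4, 78.9, 12.9, 55.5)
[ 0.00175199 -0.00271156  0.12776117]
[-0.10493044  0.07194143  0.16271547]
```

>>> step_arm(
  moves=[
    [-2, 1, 30, 0, 0, 0, 45],
    [-2, 1, 65, 0, 0, 0, 45],
    [-2, 1, 90, 0, 0, 0, 45],
    [-2, 1, 102, 0, 0, 0, 45],
    [-2, 1, 106, 0, 0, 0, 45],
    [-2, 1, 106, 0, 0, 0, 45],
    [-2, 1, 106, 0, 0, 0, 45],
  ],
)

```text
clock: 29.75
tcp_pos: [0.6014, 0.001, 0.1367]
orientation: [2.744, 1.528, 0.003]
contact_force: [0.9, 0.2, 0.1]
grip_width: 0.045
gripper_force: 0.0
```

>>> step_arm(
  moves=[
    [0, 0, 0, 0, 0, 0, 5],
    [0, 0, 0, 0, 0, 0, 5],
    [0, 0, 0, 0, 0, 0, 5],
    [0, 0, 0, 0, 0, 0, 5],
    [0, 0, 0, 0, 0, 0, 5],
    [0, 0, 0, 0, 0, 0, 5],
  ],
  grip_force=60,
)

```text
clock: 30.35
tcp_pos: [0.6006, 0.0008, 0.1359]
orientation: [2.745, 1.528, 0.001]
contact_force: [-2.3, 1.1, 4.9]
grip_width: 0.0109
gripper_force: 59.4
```

>>> step_arm(
  moves=[
    [0, 0, -5, 0, 0, 0, 5],
    [0, 0, -25, 0, 0, 0, 5],
    [0, 0, -60, 0, 0, 0, 5],
    [0, 0, -90, 0, 0, 0, 5],
    [0, 0, -105, 0, 0, 0, 5],
    [0, 0, -105, 0, 0, 0, 5],
  ],
)

```text
clock: 30.95
tcp_pos: [0.6015, 0.0007, 0.2421]
orientation: [2.744, 1.527, 0.005]
contact_force: [-0.2, -1.2, -1.8]
grip_width: 0.0113
gripper_force: 58.6
```

```bash
python3 plan.py .5525 .1087 .2421 63.9
```

```text
shift mm [ 66.  -98.5  -0.2] rot [ 0.0032 -0.0016 -0.0997] now [0.6015 0.0007 0.2421] toolx 58.2 F [-0.2 -1.2 -1.8] w 0.0113 t 30.9
```

>>> step_arm(
  moves=[
    [10, -15, 0, 0, 0, -0.03, 5],
    [27, -41, 0, 0, 0, -0.07, 5],
    [44, -66, 0, 0, 0, -0.1, 5],
    [57, -86, 0, 0, 0, -0.1, 5],
    [64, -96, 0, 0, 0, -0.1, 5],
    [66, -98, 0, 0, 0, -0.1, 5],
    [66, -98, 0, 0, 0, -0.1, 5],
    [66, -98, 0, 0, 0, -0.1, 5],
  ],
)

```text
clock: 31.75
tcp_pos: [0.5522, 0.1071, 0.2399]
orientation: [2.666, 1.661, -0.001]
contact_force: [0.8, -0.0, -1.7]
grip_width: 0.0106
gripper_force: 58.6
```

>>> step_arm(
  moves=[
    [0, 0, 20, 0, 0, 0, 5],
    [0, 0, 45, 0, 0, 0, 5],
    [0, 0, 63, 0, 0, 0, 5],
    [0, 0, 72, 0, 0, 0, 5],
    [0, 0, 75, 0, 0, 0, 5],
    [0, 0, 75, 0, 0, 0, 5],
    [0, 0, 75, 0, 0, 0, 5],
  ],
)

```text
clock: 32.45
tcp_pos: [0.5526, 0.1084, 0.1662]
orientation: [2.665, 1.662, 0.002]
contact_force: [-0.5, 0.7, -2.3]
grip_width: 0.011
gripper_force: 58.6
```

```bash
python3 plan.py .5525 .1087 .1419 63.9; python3 - <<'E'
from fit import *
f=grab('side');cv2.imwrite('pics/s8.png',cv2.resize(f['image'][140:250,210:350,::-1],None,fx=5,fy=5,interpolation=cv2.INTER_CUBIC))
E
```

```text
shift mm [ 0.2 -0.3 24.3] rot [ 0.0013 -0.001   0.0001] now [0.5526 0.1084 0.1662] toolx 63.9 F [-0.5  0.7 -2.3] w 0.011 t 32.5
```

View pics/s8.png

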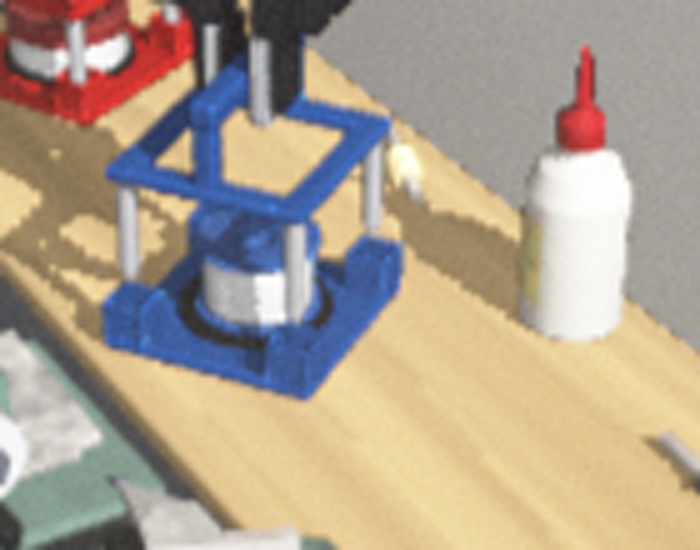

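Posts (feet at about (130,275), (298,315), (373,228)) hang directly over the sockets; the bottle is untouched. Lower on.

>>> step_arm(
  moves=[
    [0, 0, 4, 0, 0, 0, 5],
    [0, 0, 8, 0, 0, 0, 5],
    [0, 0, 11, 0, 0, 0, 5],
    [0, 0, 13, 0, 0, 0, 5],
    [0, 0, 14, 0, 0, 0, 5],
    [0, 0, 14, 0, 0, 0, 5],
  ],
)

```text
clock: 33.1
tcp_pos: [0.5518, 0.1083, 0.1511]
orientation: [-2.665, -1.663, 0.0]
contact_force: [0.5, 0.2, -2.3]
grip_width: 0.0111
gripper_force: 58.6
```

>>> step_arm(
  moves=[
    [0, 0, 3, 0, 0, 0, 5],
    [0, 0, 6, 0, 0, 0, 5],
    [0, 0, 8, 0, 0, 0, 5],
    [0, 0, 9, 0, 0, 0, 5],
    [0, 0, 10, 0, 0, 0, 5],
    [0, 0, 10.5, 0, 0, 0, 5],
    [0, 0, 10.5, 0, 0, 0, 5],
  ],
)

```text
clock: 33.8
tcp_pos: [0.5516, 0.1085, 0.1419]
orientation: [2.665, 1.663, -0.001]
contact_force: [-6.0, -1.9, 8.7]
grip_width: 0.0106
gripper_force: 60.1
```

>>> step_arm(
  moves=[
    [0, 0, 0, 0, 0, 0, 20],
    [0, 0, 0, 0, 0, 0, 45],
    [0, 0, 0, 0, 0, 0, 45],
    [0, 0, -25, 0, 0, 0, 45],
    [0, 0, -60, 0, 0, 0, 45],
    [0, 0, -110, 0, 0, 0, 45],
    [0, 0, -160, 0, 0, 0, 45],
    [0, 0, -180, 0, 0, 0, 45],
  ],
)

```text
clock: 34.6
tcp_pos: [0.5536, 0.1095, 0.326]
orientation: [2.663, 1.662, 0.011]
contact_force: [0.1, 0.3, -0.9]
grip_width: 0.0451
gripper_force: 0.0
```

>>> step_arm(
  moves=[
    [-50, 0, 0, 0, 0, 0, 45],
    [-100, 0, 0, 0, 0, 0, 45],
    [-150, 0, 0, 0, 0, 0, 45],
    [-200, 0, 0, 0, 0, 0, 45],
    [-200, 0, 0, 0, 0, 0, 45],
    [-200, 0, 0, 0, 0, 0, 45],
  ],
)

```text
clock: 35.2
tcp_pos: [0.4637, -0.0725, 0.3209]
orientation: [2.667, 1.658, 0.0]
contact_force: [0.4, 0.2, 0.9]
grip_width: 0.0449
gripper_force: 0.0
```

```bash
python3 - <<'E'
from fit import *
f=grab('side');cv2.imwrite('pics/s9.png',cv2.resize(f['image'][90:250,180:360,::-1],None,fx=3.6,fy=3.6,interpolation=cv2.INTER_CUBIC))
f=grab('top');P=cloud(f);red,blue=masks(f)
for m,c in((red,(.4645,.3245)),(blue,(.5525,.109))):
    q=P[m&(np.hypot(P[...,0]-c[0],P[...,1]-c[1])<.065)]; s=q[(q[:,2]>.122)&(q[:,2]<.136)]; print(sq(P,m,c,.065,.12,.136),np.linalg.lstsq(np.c_[s[:,:2]-c,np.ones(len(s))],s[:,2],rcond=None)[0])
print(r.get_obs()['clock'])
E
```

```text
(518, 463.0, 324.5, 82.2, 81.1, 54.9) [0.00121573 0.00547283 0.12754518]
(464, 550.9, 109.2, 79.8, 81.6, 63.8) [ 0.00027668 -0.00172023  0.12785296]
35.3
```

View pics/s9.png

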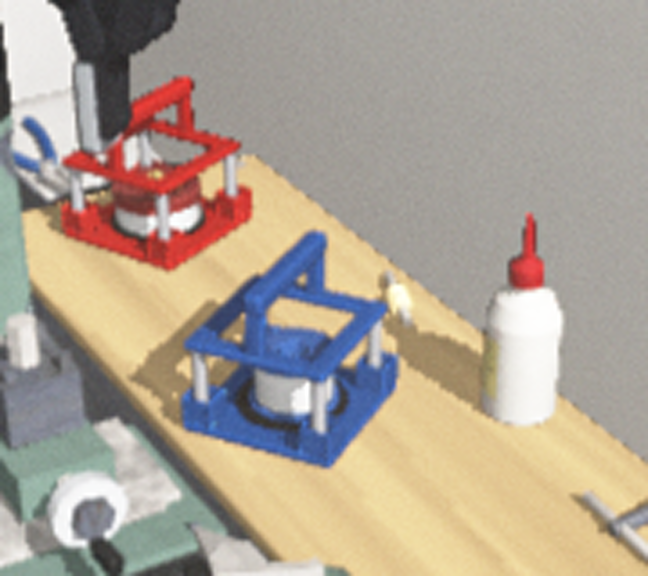

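Both racks are closed: the rings are level at the seated height, each item is in its own rack, and the bottle is standing. Handing in.

```bash
python3 -c "
from bench import r
print(r.hand_in())"
```

```text
the job is handed in; nothing more can be done
None
```

The tin now stands in the red rack and the reel in the blue one, each closed with the frame of its own colour and all posts down; the oil bottle was not touched, and the job was handed in at about 35 s.

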